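# Snap the lid onto the wax tub

### The arm

A 6-joint arm with a two-finger parallel gripper is mounted at the origin on the work surface. World frame = base frame: x ahead of the robot, y to its left, z up, the work surface at z = 0. Lengths are in mm, angles in rad, forces in N, time in s.
With the tool pointing down it reaches from about 350 to 775 mm from the base axis. Payload 5.5 kg.
Tool frame: the origin (TCP) lies on the centre line of the jaws, within the pads' length; the fingertips stand env.finger_overhang ahead of it and the grasp point (between the pads) lies 3 mm ahead of it (env.finger_overhang is the distance from the TCP to the fingertips, in mm); z points along the fingers, y is the line along which they close (so a half turn about z gives the same grasp; the last joint's range is limited). The gripper opens to 85 mm and grips with 20 to 120 N. Pads are 22 mm wide; open, the fingers measure 114 mm over their backs; the gripper's body (76 mm by 85 mm) begins 54 mm behind the grasp point. The pads swing forward as they close: fully open they stand 13 mm farther back than shut.
Start: joints at [0.966, 0.313, 0.046, 1.304, 0, 1.431], TCP at [257.771, 514.03, 228.623] pointing down, gripper open.
Joint ranges: [-2.76, 2.76], [-0.86, 1.69], [-1.03, 1.26], [-2.2, 2.34], [-1.47, 1.5], [-3.14, 3.14]. Speed limits (rad/s): [2.57, 2.57, 3.14, 3.14, 3.14, 3.14].

### API

Orientations are given as a 3x3 rotation matrix whose columns are the frame's x, y, z axes.
In Python, from plant import env, cams gives the robot as it stands.
- The arm moves only by the tool move_arm, never from a script. Its argument "motion" is one flat list of numbers, 7 for each row, row after row: the shift along the tool's x, y, z in m, then the turn, a rotation vector about the tool's x, y, z in rad, then the opening, from 0 (shut) to 1 (fully open). In form: [x, y, z, rx, ry, rz, gripper, x, y, z, rx, ry, rz, gripper, ...]. A call has exactly 10 rows; each row shifts and turns the commanded pose from where the row before left it, along the tool's axes as they then stand; what a row does not reach is not made up. A row lasts 1/12 s, in which the tool goes at most 41.7 mm and 7.16 degrees, less where a joint would pass 70% of its speed; a pose out of reach is approached as far as the arm can. A call with a gripper value outside its range is refused whole. The fingers move at their own pace and stop on an object; "grip_force" is the grip in N (left out, the last holds). Time passes only in rows, so rows that do not move let the fingers close, or fill a call up. It gives the time, the measured TCP pose, the force, the opening and the grip force at its end, in the units of the state.
- env.get_obs(): the state, without advancing time (a new reading comes with each control period).
- cams.capture(name): name is "scene" or "top" or "wrist"; returns the picture (420x560x3 uint8, red, green, blue); there is no depth.
- cams.calibration(name): a dict with "mtx" (3x3 intrinsics, pixels), "R" (3x3) and "t" (3): a world point X has camera coordinates R X + t; the wrist camera has in their place "mount" (4x4, takes a point from camera to tool coordinates, whose origin is the TCP and whose axes are the flange's). Camera axes: x right, y down, z forward; pixel columns grow to the right and rows downward; lengths in mm; the calibration is good to about 2 mm. The wrist camera is an equidistant fisheye: a pixel r from the principal point sees the ray r / f radians off the axis. A picture is of the moment at which its call begins: read the wrist's pose just before it. calibration takes no time and is no camera call.
- env.sign_off(): hands the job in; it is judged then, once.
Trained networks look in the newest picture that a camera, given by its name, has taken for a name from the list of things; names that differ only in an ending like _2 or _b are one class to them, and where a whole thing is asked for, a point or a joint stands for the part that bears it (a point fixed in the world has none). Each returns a list of dicts, best first, with "score" (0 to 1); they miss things now and then, are a little off and sometimes report something else, mostly with a low value. They report only what shows in the picture. A call takes as long as a camera call. They do not tell look-alikes from the thing itself.
- cams.find_in(camera, name): "point" ([x, y, z] in mm, in the coordinates of the camera as it stood for that picture, good to about 4 mm: the middle of the surface that is visible of it).
The state is a dict: "t": time; "q": joint angles; "joint_velocities": joint speeds; "effort": joint torques, N m; "ee_pos": TCP position; "ee_rot": TCP orientation; "ft_force": force on the tool from outside, world axes, zero at the start; "moment": the same for the moment, N m; "gripper_width": finger opening in mm; "grasp_force": force on a finger pad.
Only numpy, scipy, OpenCV 4.12 (cv2) and the standard library are available. Lean on these libraries where they do the work, as an engineer would, in place of code of your own. Each camera call takes 0.05 s, during which the arm holds its last target. There are 200 camera calls.

### The job

The waxing is finished: close the open wax tub. Set its green lid level on the tub's rim, then press it straight down until it snaps home all round, and finish with the lid still firmly pressed down on the tub: do not let up at the end. Leave the tub standing where it is, and leave the other things on the bench alone.

Things in the scene. Friction and masses are not known exactly. Their poses are not given: they have to be found in the camera images.
- tub: the open wax tub, loose on the bench: white plastic, broad green band, amber cake of solid wax inside, about 0.25 kg. Origin at the centre of its underside, z up. 66 mm high; body 62 mm across up to 51 mm, then a neck 54 mm across; the snap bead round the mouth is 57 mm across at 60 mm height and narrows to 49 mm at the rim.
- tub_rim (a point): centre of the tub's mouth, level with the top of the rim, 66 mm above the tub's origin. Set loosely on the rim, the lid rests on its clips with its origin (lower edge) about 6 mm below this point; fully home, its origin is 13 mm below this point and its top 3 mm above, the inner top bearing on the rim all round.
- lid: the tub's green lid, loose on the bench the right way up (flat top up, open side down), about 0.05 kg: round, 66 mm across, 16 mm high, skirt 2.5 mm thick with a ribbed outside, top 3 mm thick. Origin at the centre of its lower edge, z up through the top. Six small sprung clips inside the skirt ride over the tub's bead. It fits at any yaw.
- lid_top (a point): centre of the lid's flat top face, 16 mm above the lid's origin: the place to press. With the lid loose on the rim, the push needed rises to about 9 to 14 N over 2 to 3 mm, then drops suddenly almost to nothing as the clips pass the bead and draw the lid down the last 4 to 5 mm; home, it bears hard on the rim and the push rises again at once. Pressed far off this centre it tips.
- filler_tub: bystander: closed tub of wood filler, white with a yellow band and a red lid, 72 mm across, 84 mm high; origin at the centre of its underside.
- oil_bottle: bystander: amber glass bottle with a paper label and a black cap, 58 mm across, 150 mm high; origin at the centre of its underside.
- sanding_block: bystander: cork sanding block 110 x 62 x 38 mm; origin at the centre of its underside.
- mallet: bystander: carver's mallet lying on its side, dark round head 82 mm across and 105 mm long, wooden handle 178 mm long towards its own -x; origin on the bench under the middle of the head.
- gouge: bystander: carving gouge lying along its own x, yellow handle towards -x, 255 mm long, 29 mm thick; origin on the bench under its middle.
- offcut: bystander: pale wooden offcut 75 x 50 x 45 mm; origin at the centre of its underside. (Beyond it, along the far edge of the bench, a rough wooden carving is clamped fast, 170 mm high, and a rack of gouges 210 mm high stands at the other end; both are fixed.)
- pencil: bystander: red pencil lying along its own x, 170 mm long, 8 mm thick; origin on the bench under its middle.
There are look-alikes about, which are no part of the job. What is meant by the lid is not grey or red, and is the smaller of those in its own colour.

How it is judged:
By the outcome, as a careful person would: the job done as asked, in the order asked, and still so for the second after the job is handed in, while the arm keeps its last pose, push and grip.
It also fails if it takes over 54 s, if anything falls off the work surface, if the arm or the gripper's body presses on something with over 40 N, if the wrist force passes 120 N, or if a joint passes its speed limit or range.

## Working session

There is one attempt and no reset: what is moved stays moved. The work goes in short steps, Python scripts to look and compute and a tool call to move; the robot and the scene stay as the last step left them, time stands still between calls to the robot, and variables do not carry over. Pictures are saved under pics/ and viewed, at most 10 in all, crops included, and the job is handed in when it is done.

Besides the shell and the picture viewer there is one more tool, called after "Request:" as name(argument=value, ...) on one line, values as JSON. move_arm: Moves the arm, as the interface text tells. Its arguments: {"type":"object","properties":{"motion":{"type":"array"},"grip_force":{"type":"number"}},"required":["motion"]}

```bash
mkdir -p pics; ls
cat > h.py <<'E'
import numpy as np, cv2
from plant import env, cams
def world(cam,p,obs=None):
    c=cams.calibration(cam); p=np.array(p,float)
    if cam=="wrist":
        m=np.array(c["mount"]); q=m[:3,:3]@p+m[:3,3]
        return np.array(obs["ee_rot"])@q+np.array(obs["ee_pos"])
    return np.array(c["R"]).T@(p-np.array(c["t"]))
def save(img,n): cv2.imwrite("pics/"+n,cv2.cvtColor(np.ascontiguousarray(img),cv2.COLOR_RGB2BGR))
E
python3 - <<'E'
from h import *
np.set_printoptions(precision=1,suppress=True)
o=env.get_obs();print(env.finger_overhang,o["t"],np.array(o["ee_rot"]),o["ft_force"])
ims=[]
for c in ["scene","top","wrist"]:
    im=cams.capture(c); save(im,c+"0.png"); ims.append(im)
    for n in ["lid","tub"]:
        for d in cams.find_in(c,n): print(c,n,round(d["score"],2),world(c,d["point"],o), np.array(d["point"]))
save(np.hstack([cv2.resize(i,(400,300)) for i in ims[:2]]),"both0.png")
print(env.get_obs()["t"])
E
```

```text
pics
22.0 0.0 [[-0.9  0.4 -0. ]
 [ 0.4  0.9 -0. ]
 [ 0.  -0.  -1. ]] [0.4 0.1 0.3]
scene lid 0.76 [489.  236.9  14.4] [ 284.6   -2.1 1048.3]
scene lid 0.73 [487.8 352.7  13.1] [ 400.     5.7 1042.9]
scene lid 0.59 [370.7 184.7  23.2] [ 243.3  -95.2 1128.5]
scene lid 0.56 [338.9 319.5  21. ] [ 380.4 -107.1 1144.1]
scene tub 0.78 [ 509.6 -229.    51.6] [-181.2  -44.9 1036.1]
top lid 0.93 [328.3 323.5  20.7] [-373.2  227.2 1330. ]
top lid 0.89 [483.7 241.4  13.6] [-286.8   78.2 1365.6]
top lid 0.83 [482.5 352.8  20.7] [-398.1   74.8 1357.9]
top lid 0.82 [363.5 183.1  25.6] [-231.8  195.9 1332.1]
top tub 0.79 [ 486.8 -226.6   56.5] [ 181.5   81.3 1325.8]
wrist lid 0.81 [449.9 370.    7.6] [-41.3 193.7 435.9]
wrist lid 0.67 [339.1 353.1  20.2] [-106.   109.3  398.6]
0.45
```

View pics/top0.png

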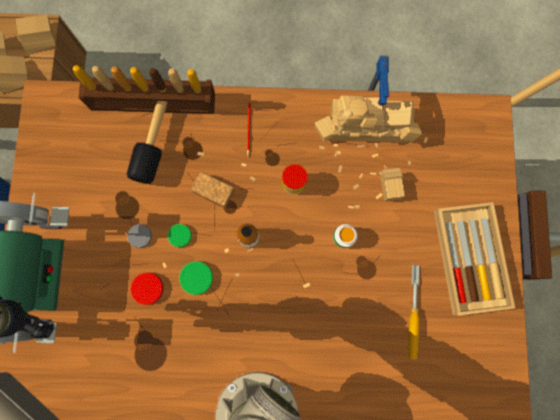

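View pics/scene0.png

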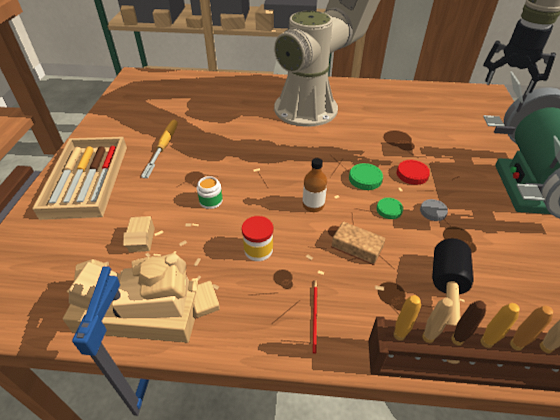

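Top view: the small green lid is at pixel (180,235). The large green one at (196,278), the grey at (139,236) and the red at (147,288) are look-alikes. The open tub is at (346,236). In the scene view the lid is at (390,208) and the tub at (209,190). Next I refine both by colour segmentation.

```bash
cat >> h.py <<'E'
def fixed_ray(cam,uv,z):
    c=cams.calibration(cam);R=np.array(c["R"]);t=np.array(c["t"])
    d=R.T@np.linalg.inv(np.array(c["mtx"]))@np.array([uv[0],uv[1],1.]); o=-R.T@t
    return o+d*(z-o[2])/d[2]
def wrist_ray(uv,z,obs):
    c=cams.calibration("wrist");K=np.array(c["mtx"]);m=np.array(c["mount"])
    a=np.array([(uv[0]-K[0,2])/K[0,0],(uv[1]-K[1,2])/K[1,1]]);r=np.linalg.norm(a)
    v=np.array([*(a/r*np.sin(r)),np.cos(r)])
    Rw=np.array(obs["ee_rot"]);d=Rw@m[:3,:3]@v;o=Rw@m[:3,3]+np.array(obs["ee_pos"])
    return o+d*(z-o[2])/d[2]
def blobs(im,lo,hi,amin=60):
    h=cv2.cvtColor(np.ascontiguousarray(im),cv2.COLOR_RGB2HSV)
    m=cv2.inRange(h,np.array(lo),np.array(hi)); n,_,s,c=cv2.connectedComponentsWithStats(m)
    return [(c[i],s[i]) for i in range(1,n) if s[i][4]>=amin]
E
python3 - <<'E'
from h import *
np.set_printoptions(precision=1,suppress=True)
for cam in ["top","scene"]:
    im=cv2.imread(f"pics/{cam}0.png")[:,:,::-1]
    for nm,lo,hi,z in [("green",(50,120,60),(80,255,255),14),("amber",(10,180,180),(25,255,255),45)]:
        for c,s in blobs(im,lo,hi,25): print(cam,nm,c,s,fixed_ray(cam,c,z))
c=cams.calibration("wrist");print(c)
o=env.get_obs();R=np.array(o["ee_rot"]);print(R.T@(np.array([485,239,150])-o["ee_pos"]), o["gripper_width"])
print(np.degrees(np.arctan2(R[1,1],R[0,1])))
E
```

```text
top green [179.1 235. ] [168 224  23  23 416] [480.7 240.1  14. ]
top green [ 12.3 263. ] [   0  230   34   71 1071] [387.4 705.5  14. ]
top green [ 49.8 274.9] [ 33 240  28  69 430] [357.2 596.   14. ]
top green [195.7 277.6] [180 262  33  32 849] [361.6 185.3  14. ]
top amber [75.4 68.1] [73 66  6  6 26] [969.  576.2  45. ]
top amber [132.5  70.1] [130  67   6   7  32] [968.  405.5  45. ]
top amber [189.8  72.4] [188  70   5   7  26] [966.5 234.3  45. ]
top amber [51.6 95.9] [  22   84   63   29 1128] [878.6 636.7  45. ]
top amber [289.1 102.2] [ 216   88  129   38 1619] [881.7 -64.8  45. ]
top amber [368.6  94. ] [358  92  20   5  57] [ 915.1 -300.7   45. ]
top amber [403.9  97.9] [388  93  31  15 153] [ 906.3 -405.7   45. ]
top amber [475.5 108.4] [ 438   96   73   30 1370] [ 880.1 -617.5   45. ]
top amber [ 87.1 123.4] [  20  113  130   20 1118] [796.9 523.7  45. ]
top amber [220.8 135.4] [ 184  117   64   39 1102] [772.5 131.8  45. ]
top amber [304.4 119.8] [294 118  21   4  42] [ 828.3 -111.2   45. ]
top amber [164.2 126.7] [161 124   8   7  38] [793.9 298.2  45. ]
top amber [
[... 3201 characters left out ...]
 [ 400.  -606.6   45. ]
scene amber [207.6 183.2] [200 179  15   9  97] [ 471.2 -240.6   45. ]
scene amber [267.3 248.3] [262 239  11  17  93] [676.9 -58.8  45. ]
scene amber [414.3 298.9] [410 296  10   8  43] [780.4 253.1  45. ]
scene amber [418.3 307.9] [415 301   6  17  28] [800.7 258.1  45. ]
scene amber [512.5 306.4] [509 303   9   9  42] [779.8 446.8  45. ]
{'mtx': array([[325.2,   0. , 281.3],
       [  0. , 325.2, 206.9],
       [  0. ,   0. ,   1. ]]), 'mount': array([[   0. ,   -1. ,   -0.3,   70.7],
       [   1. ,    0. ,   -0. ,   -0.3],
       [   0. ,   -0.3,    1. , -144.9],
       [   0. ,    0. ,    0. ,    1. ]])}
[-326.4 -143.9   78.5] 85.65608017105367
63.36727183756013
```

Request:
move_arm(motion=[-0.033,-0.0144,0.008,0,0,0,1,-0.033,-0.0144,0.008,0,0,0,1,-0.033,-0.0144,0.008,0,0,0,1,-0.033,-0.0144,0.008,0,0,0,1,-0.033,-0.0144,0.008,0,0,0,1,-0.033,-0.0144,0.008,0,0,0,1,-0.033,-0.0144,0.008,0,0,0,1,-0.033,-0.0144,0.008,0,0,0,1,-0.033,-0.0144,0.008,0,0,0,1,-0.033,-0.0144,0.008,0,0,0,1])

```text
t: 1.28
ee_pos: [489.2, 235.9, 148.5]
ee_rot: [[-0.894, 0.448, 0.001], [0.448, 0.894, 0.0], [-0.0, 0.001, -1.0]]
ft_force: [-0.5, 0.4, -0.4]
gripper_width: 84.9
grasp_force: 0.0
```

Run:
```python
from h import *
np.set_printoptions(precision=3,suppress=True)
o=env.get_obs();im=cams.capture("wrist");save(im,"w1.png")
print(o["t"],o["ee_pos"],o["q"],np.array(o["ee_rot"]))
for c,s in blobs(im,(50,120,60),(80,255,255),300): print(c,s,wrist_ray(c,14,o))
for d in cams.find_in("wrist","lid"): print(round(d["score"],2),world("wrist",d["point"],o))
```

```text
1.2833 [489.202 235.883 148.48 ] [ 0.301  0.288 -0.188  1.094  0.     0.766] [[-0.894  0.448  0.001]
 [ 0.448  0.894  0.   ]
 [-0.     0.001 -1.   ]]
[167.424  96.469] [ 118   46  101  102 8067] [362.872 186.769  14.   ]
[282.175 183.835] [ 246  147   73   74 4162] [479.493 241.138  14.   ]
0.94 [476.66  351.755  15.37 ]
0.93 [480.502 244.706  14.528]
0.74 [353.681 310.108  19.774]
```

View pics/w1.png

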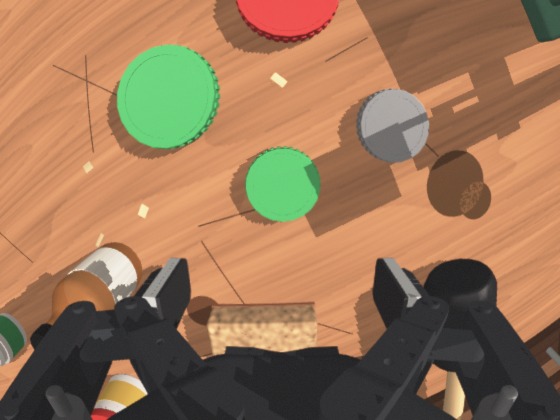

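The wrist view shows the small green lid centred at pixel (283,184), and the fingers on either side of its column. I'll go down over it.

Request:
move_arm(motion=[0.0025,0,0.015,0,0,0,1,0.0025,0,0.015,0,0,0,1,0.0025,0,0.015,0,0,0,1,0.0025,0,0.015,0,0,0,1,0,0,0.015,0,0,0,1,0,0,0.015,0,0,0,1,0,0,0.015,0,0,0,1,0,0,0.011,0,0,0,1,0,0,0,0,0,0,1,0,0,0,0,0,0,1])

```text
t: 2.22
ee_pos: [478.5, 242.2, 32.4]
ee_rot: [[-0.894, 0.448, -0.001], [0.448, 0.894, -0.0], [0.001, -0.001, -1.0]]
ft_force: [0.8, 0.1, 0.2]
gripper_width: 85.5
grasp_force: 0.0
```

Run:
```python
from h import *
np.set_printoptions(precision=3,suppress=True)
o=env.get_obs();im=cams.capture("wrist");save(im,"w2.png")
print(o["t"],o["ee_pos"],o["ft_force"])
for c,s in blobs(im,(50,120,60),(80,255,255),300): print(c,s,wrist_ray(c,15,o))
```

```text
2.2167 [478.486 242.193  32.396] [0.781 0.117 0.189]
[104.063 110.17 ] [   31    29   149   164 19041] [364.718 190.577  15.   ]
[281.727 246.509] [  223   189   118   114 10432] [477.021 242.718  15.   ]
```

View pics/w2.png

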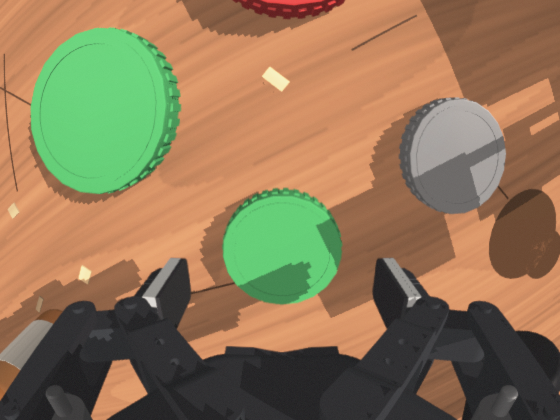

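The lid at (282,247) lies between the pads at (170,285) and (400,285). I'll lower slowly and watch for bench contact.

Request:
move_arm(motion=[0.001,0,0.002,0,0,0,0.88,0,0,0.002,0,0,0,0.88,0,0,0.002,0,0,0,0.88,0,0,0.002,0,0,0,0.88,0,0,0,0,0,0,0.88,0,0,0,0,0,0,0.88,0,0,0,0,0,0,0.88,0,0,0,0,0,0,0.88,0,0,0,0,0,0,0.88,0,0,0,0,0,0,0.88])

```text
t: 3.1
ee_pos: [478.5, 242.4, 24.7]
ee_rot: [[-0.894, 0.448, 0.0], [0.448, 0.894, 0.0], [-0.0, 0.0, -1.0]]
ft_force: [-0.2, 0.5, -0.7]
gripper_width: 75.3
grasp_force: 0.0
```

Request:
move_arm(motion=[0,0,0.001,0,0,0,0.88,0,0,0.001,0,0,0,0.88,0,0,0.001,0,0,0,0.88,0,0,0.001,0,0,0,0.88,0,0,0,0,0,0,0.88,0,0,0,0,0,0,0.88,0,0,0,0,0,0,0.88,0,0,0,0,0,0,0.88,0,0,0,0,0,0,0.88,0,0,0,0,0,0,0.88])

```text
t: 3.93
ee_pos: [478.4, 242.3, 20.6]
ee_rot: [[-0.894, 0.448, 0.0], [0.448, 0.894, 0.0], [-0.0, 0.0, -1.0]]
ft_force: [-0.1, -0.4, 0.1]
gripper_width: 75.1
grasp_force: 0.0
```

Request:
move_arm(motion=[0,0,0.001,0,0,0,0.88,0,0,0.001,0,0,0,0.88,0,0,0.001,0,0,0,0.88,0,0,0,0,0,0,0.7,0,0,0,0,0,0,0.7,0,0,0,0,0,0,0.7,0,0,0,0,0,0,0.7,0,0,0,0,0,0,0.7,0,0,0,0,0,0,0.7,0,0,0,0,0,0,0.7], grip_force=40)

```text
t: 4.77
ee_pos: [478.4, 242.4, 17.6]
ee_rot: [[-0.894, 0.448, 0.0], [0.448, 0.894, 0.0], [-0.0, 0.0, -1.0]]
ft_force: [0.2, -0.1, 0.0]
gripper_width: 59.4
grasp_force: 0.0
```

Run:
```python
from h import *
np.set_printoptions(precision=3,suppress=True)
o=env.get_obs();im=cams.capture("wrist");save(im,"w3.png")
print(o["t"],o["ee_pos"],o["ft_force"],np.array(cams.calibration("wrist")["mount"]))
for c,s in blobs(im,(50,120,60),(80,255,255),300): print(c,s,wrist_ray(c,15,o))
```

```text
4.7667 [478.415 242.367  17.648] [ 0.186 -0.07   0.042] [[   0.001   -0.961   -0.278   70.69 ]
 [   1.       0.001   -0.001   -0.323]
 [   0.001   -0.278    0.961 -144.859]
 [   0.       0.       0.       1.   ]]
[ 91.039 110.766] [   15    23   156   178 21626] [365.179 191.472  15.   ]
[281.499 257.162] [  218   196   128   122 12101] [476.479 243.01   15.   ]
```

View pics/w3.png

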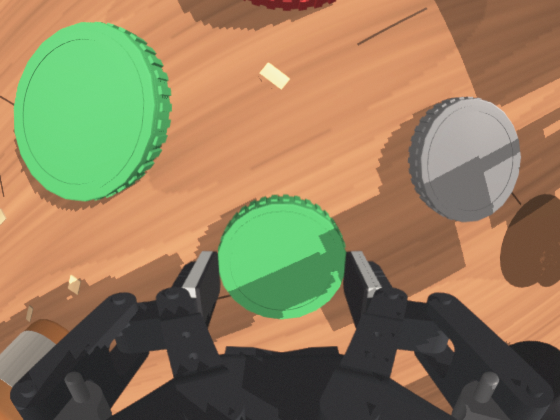

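Pads at (205,275) and (360,275) closed to 59 mm without touching the lid, which is undisturbed at (281,257). So the tips stand higher than assumed. I'll open up and go lower.

Request:
move_arm(motion=[0,0,0,0,0,0,0.9,0,0,0,0,0,0,0.9,0,0,0,0,0,0,0.9,0,0,0,0,0,0,0.9,0,0,0.001,0,0,0,0.9,0,0,0.001,0,0,0,0.9,0,0,0.001,0,0,0,0.9,0,0,0.001,0,0,0,0.9,0,0,0.001,0,0,0,0.9,0,0,0,0,0,0,0.9])

```text
t: 5.65
ee_pos: [478.2, 242.3, 12.3]
ee_rot: [[-0.894, 0.448, -0.0], [0.448, 0.894, -0.0], [0.0, -0.0, -1.0]]
ft_force: [0.6, 0.3, 0.9]
gripper_width: 76.9
grasp_force: 0.0
```

Request:
move_arm(motion=[0,0,0.001,0,0,0,0.9,0,0,0.001,0,0,0,0.9,0,0,0.001,0,0,0,0.9,0,0,0.001,0,0,0,0.9,0,0,0,0,0,0,0.7,0,0,0,0,0,0,0.7,0,0,0,0,0,0,0.7,0,0,0,0,0,0,0.7,0,0,0,0,0,0,0.7,0,0,0,0,0,0,0.7])

```text
t: 6.48
ee_pos: [478.5, 242.4, 8.7]
ee_rot: [[-0.894, 0.448, 0.0], [0.448, 0.894, 0.0], [-0.0, 0.0, -1.0]]
ft_force: [-0.2, -1.2, 0.3]
gripper_width: 60.1
grasp_force: 0.0
```

Run:
```python
from h import *
o=env.get_obs();im=cams.capture("wrist")
cams_s=cams.capture("scene")
a=cv2.resize(im[150:360,130:430],(600,420)); b=cv2.resize(cams_s[110:250,340:480],(400,400))
save(cv2.resize(np.hstack([a[:400],b]),(800,320)),"w4.png")
print(o["gripper_width"],o["grasp_force"],env.finger_overhang)
```

```text
60.1186613415711 0.0 22.0
```

View pics/w4.png

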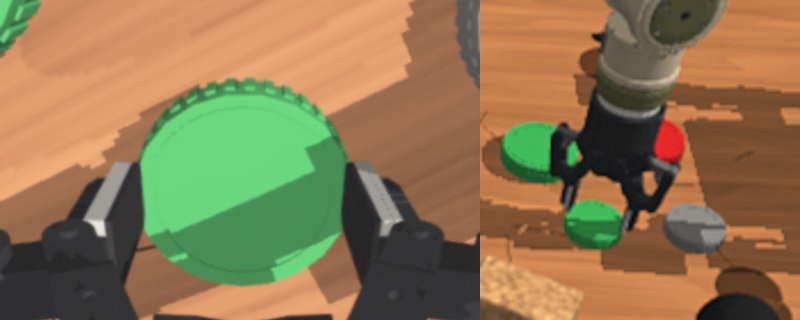

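The left panel shows pads beside the lid in projection; the scene view shows the tips still hovering at the lid-top level. I'll open and go lower again.

Request:
move_arm(motion=[0,0,0,0,0,0,0.92,0,0,0,0,0,0,0.92,0,0,0,0,0,0,0.92,0,0,0.001,0,0,0,0.92,0,0,0.001,0,0,0,0.92,0,0,0.001,0,0,0,0.92,0,0,0.001,0,0,0,0.92,0,0,0.001,0,0,0,0.92,0,0,0.001,0,0,0,0.92,0,0,0,0,0,0,0.92])

```text
t: 7.42
ee_pos: [478.2, 242.3, 2.3]
ee_rot: [[-0.894, 0.448, -0.0], [0.448, 0.894, -0.0], [0.0, -0.0, -1.0]]
ft_force: [-0.1, 0.1, 0.1]
gripper_width: 78.2
grasp_force: 0.0
```

Request:
move_arm(motion=[0,0,0.001,0,0,0,0.92,0,0,0.001,0,0,0,0.92,0,0,0,0,0,0,0.7,0,0,0,0,0,0,0.7,0,0,0,0,0,0,0.7,0,0,0,0,0,0,0.7,0,0,0,0,0,0,0.7,0,0,0,0,0,0,0.7,0,0,0,0,0,0,0.7,0,0,0,0,0,0,0.7])

```text
t: 8.25
ee_pos: [478.3, 242.3, 1.0]
ee_rot: [[-0.894, 0.448, 0.0], [0.448, 0.894, 0.0], [-0.0, 0.0, -1.0]]
ft_force: [-2.4, 0.4, 5.6]
gripper_width: 63.4
grasp_force: 43.4
```

Request:
move_arm(motion=[0,0,0,0,0,0,0.92,0,0,0,0,0,0,0.92,0,0,0,0,0,0,0.92,0,0,0.001,0,0,0,0.92,0,0,0.001,0,0,0,0.92,0,0,0.001,0,0,0,0.92,0,0,0.001,0,0,0,0.92,0,0,0.001,0,0,0,0.92,0,0,0,0,0,0,0.92,0,0,0,0,0,0,0.92])

```text
t: 9.08
ee_pos: [478.3, 242.3, -4.5]
ee_rot: [[-0.894, 0.448, -0.0], [0.448, 0.894, 0.0], [0.0, -0.0, -1.0]]
ft_force: [0.3, -0.3, -0.5]
gripper_width: 78.5
grasp_force: 0.0
```

Request:
move_arm(motion=[0,0,0.001,0,0,0,0.92,0,0,0.001,0,0,0,0.92,0,0,0,0,0,0,0.7,0,0,0,0,0,0,0.7,0,0,0,0,0,0,0.7,0,0,0,0,0,0,0.7,0,0,0,0,0,0,0.7,0,0,0,0,0,0,0.7,0,0,0,0,0,0,0.7,0,0,0,0,0,0,0.7])

```text
t: 9.92
ee_pos: [478.4, 242.4, -6.1]
ee_rot: [[-0.894, 0.448, 0.0], [0.448, 0.894, 0.0], [-0.0, 0.0, -1.0]]
ft_force: [-2.4, -0.3, 4.6]
gripper_width: 63.9
grasp_force: 44.0
```

Request:
move_arm(motion=[0,0,-0.005,0,0,0,0.7,0,0,-0.015,0,0,0,0.7,0,0,-0.025,0,0,0,0.7,0,0,-0.025,0,0,0,0.7,0,0,-0.03,0,0,0,0.7,0,0,-0.03,0,0,0,0.7,0,0,-0.03,0,0,0,0.7,0,0,-0.03,0,0,0,0.7,0,0,-0.01,0,0,0,0.7,0,0,0,0,0,0,0.7])

```text
t: 10.75
ee_pos: [480.3, 243.0, 196.7]
ee_rot: [[-0.894, 0.448, 0.006], [0.448, 0.894, 0.002], [-0.004, 0.004, -1.0]]
ft_force: [0.9, 0.4, -0.2]
gripper_width: 63.8
grasp_force: 44.1
```

Run:
```python
from h import *
np.set_printoptions(precision=1,suppress=True)
o=env.get_obs();im=cams.capture("wrist");save(im,"w5.png")
print(o["ee_pos"],o["gripper_width"],o["grasp_force"],o["ft_force"])
for c,s in blobs(im,(50,120,60),(80,255,255),300): print(c,s,wrist_ray(c,o["ee_pos"][2]+21,o))
for d in cams.find_in("wrist","lid"): print(round(d["score"],2),world("wrist",d["point"],o)-o["ee_pos"])
```

```text
[480.3 243.  196.7] 63.806575545997 44.08316373825073 [ 0.9  0.4 -0.2]
[179.9 108.6] [ 137   65   88   88 6027] [395.9 241.  217.7]
[281.4 277.7] [  209   209   146   137 15560] [477.2 244.1 217.7]
0.96 [  -7.6  107.4 -181.1]
0.78 [-1.8  0.3 19.6]
0.74 [-140.5   75.1 -178.7]
0.62 [-113.   -53.5 -174.9]
```

View pics/w5.png

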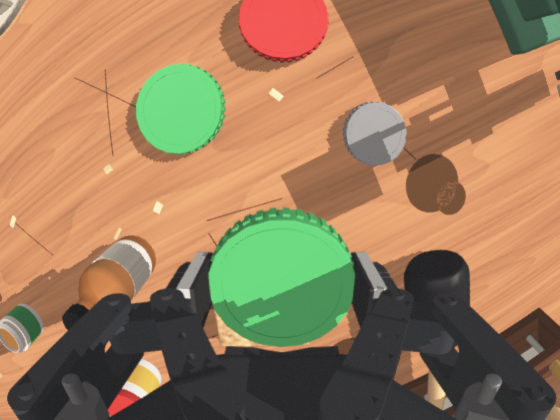

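The lid is held level between the pads, at (281,278). I carry it toward the tub, stopping short so the wrist camera can see the tub.

Request:
move_arm(motion=[-0.01,-0.014,0,0,0,0,0.7,-0.018,-0.024,0,0,0,0,0.7,-0.022,-0.03,0,0,0,0,0.7,-0.022,-0.03,0,0,0,0,0.7,-0.022,-0.03,0,0,0,0,0.7,-0.022,-0.03,0,0,0,0,0.7,-0.022,-0.03,0,0,0,0,0.7,-0.022,-0.03,0,0,0,0,0.7,-0.022,-0.03,0,0,0,0,0.7,-0.022,-0.03,0,0,0,0,0.7])

```text
t: 11.68
ee_pos: [534.7, -99.1, 190.8]
ee_rot: [[-0.894, 0.448, -0.004], [0.448, 0.894, 0.002], [0.004, -0.0, -1.0]]
ft_force: [0.5, -0.6, -0.6]
gripper_width: 63.8
grasp_force: 44.1
```

Request:
move_arm(motion=[-0.022,-0.03,0,0,0,0,0.7,-0.022,-0.03,0,0,0,0,0.7,-0.022,-0.03,0,0,0,0,0.7,-0.022,-0.03,0,0,0,0,0.7,-0.016,-0.022,0,0,0,0,0.7,0,0,0,0,0,0,0.7,0,0,0,0,0,0,0.7,0,0,0,0,0,0,0.7,0,0,0,0,0,0,0.7,0,0,0,0,0,0,0.7])

```text
t: 12.52
ee_pos: [565.2, -269.6, 193.1]
ee_rot: [[-0.895, 0.447, -0.001], [0.447, 0.895, 0.001], [0.001, 0.0, -1.0]]
ft_force: [-0.7, 0.9, -0.5]
gripper_width: 63.7
grasp_force: 44.1
```

Run:
```python
from h import *
np.set_printoptions(precision=2,suppress=True)
o=env.get_obs();im=cams.capture("wrist");save(im,"w6.png")
print(o["t"],o["ee_pos"],o["q"],o["gripper_width"],o["grasp_force"])
for c,s in blobs(im,(8,150,150),(25,255,255),300): 
    if s[4]<6000: print(c,s,wrist_ray(c,45,o))
for d in cams.find_in("wrist","tub"): print(round(d["score"],2),world("wrist",d["point"],o))
```

```text
12.5167 [ 565.17 -269.56  193.13] [-0.57  0.43  0.12  1.27  0.   -0.11] 63.657772270362834 44.1227866220288
0.81 [ 494.67 -236.24   58.63]
0.35 [595.17  96.11  11.34]
```

View pics/w6.png

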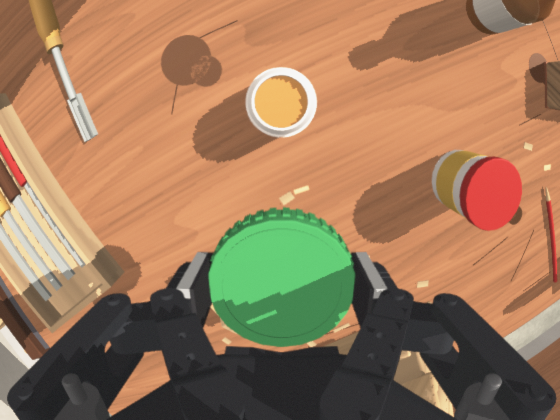

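The tub's white ring is at (281,102), seen almost straight from above. The lid is still held at (281,278). I fit the ring.

Run:
```python
from h import *
np.set_printoptions(precision=2,suppress=True)
im=cv2.imread("pics/w6.png")[:,:,::-1];o=env.get_obs()
h=cv2.cvtColor(np.ascontiguousarray(im),cv2.COLOR_RGB2HSV)
m=cv2.inRange(h,np.array((0,0,120)),np.array((180,70,255))); m2=np.zeros_like(m); m2[50:155,230:335]=m[50:155,230:335]
cs,_=cv2.findContours(m2,cv2.RETR_EXTERNAL,cv2.CHAIN_APPROX_NONE); c=max(cs,key=len)
e=cv2.fitEllipse(c); print(e, cv2.minEnclosingCircle(c)); p=wrist_ray(e[0],56,o); print(p)
for z in (51,60): print(wrist_ray(e[0],z,o))
m3=cv2.inRange(h,np.array((8,0,0)),np.array((30,255,255))) 
# hole
cs,hh=cv2.findContours(m2,cv2.RETR_CCOMP,cv2.CHAIN_APPROX_NONE)
for k,c in enumerate(cs):
    if hh[0][k][3]>=0 and len(c)>60: e2=cv2.fitEllipse(c);print("hole",e2,wrist_ray(e2[0],60,o))
# lid top ellipse: flat top bounds
R=np.array(o["ee_rot"]);print("tool offset of tub",R.T@(p-o["ee_pos"]))
l=cv2.inRange(h,np.array((50,100,60)),np.array((80,255,255)))
cs,_=cv2.findContours(l,cv2.RETR_EXTERNAL,cv2.CHAIN_APPROX_NONE)
for c in cs:
    if len(c)>250: e=cv2.fitEllipse(c);print("lid",e,R.T@(wrist_ray(e[0],o["ee_pos"][2]+20,o)-o["ee_pos"]))
# project lid model outlines for offset s along tool x
def proj(P):
    c=cams.calibration("wrist");M=np.array(c["mount"]);K=np.array(c["mtx"]);v=(P-M[:3,3])@M[:3,:3]
    th=np.arctan2(np.hypot(v[:,0],v[:,1]),v[:,2]);ph=np.arctan2(v[:,1],v[:,0]);return np.c_[K[0,2]+K[0,0]*th*np.cos(ph),K[1,2]+K[1,1]*th*np.sin(ph)]
a=np.linspace(0,2*np.pi,100)
for s in (0,2,4):
    P=np.vstack([np.c_[s+33*np.cos(a),33*np.sin(a),np.full(100,z)] for z in (-6-16,-6)]) # tool z: top farther back
    q=proj(P);print(s,q.min(0),q.max(0))
```

```text
((280.7406921386719, 101.8046646118164), (69.3939437866211, 70.61961364746094), 90.8542709350586) ((280.69268798828125, 101.6703872680664), 35.759849548339844)
[ 491.16 -233.88   56.  ]
[ 490.96 -233.8    51.  ]
[ 491.31 -233.95   60.  ]
hole ((280.6514892578125, 101.18183135986328), (53.012298583984375, 53.870513916015625), 96.29144287109375) [ 490.8  -233.78   60.  ]
tool offset of tub [ 82.58  -1.02 137.73]
lid ((281.4111633300781, 277.5157470703125), (136.04153442382812, 146.0856475830078), 88.69511413574219) [  2.76  -0.33 -20.  ]
0 [206.7  201.67] [357.58 343.4 ]
2 [206.28 197.29] [358.02 340.29]
4 [205.86 192.88] [358.45 337.12]
```

Run:
```python
from h import *
from scipy.optimize import least_squares
np.set_printoptions(precision=2,suppress=True)
def proj(P):
    c=cams.calibration("wrist");M=np.array(c["mount"]);K=np.array(c["mtx"]);v=(P-M[:3,3])@M[:3,:3]
    th=np.arctan2(np.hypot(v[:,0],v[:,1]),v[:,2]);ph=np.arctan2(v[:,1],v[:,0]);return np.c_[K[0,2]+K[0,0]*th*np.cos(ph),K[1,2]+K[1,1]*th*np.sin(ph)]
a=np.linspace(0,2*np.pi,200)
def box(s,y,top,zs):
    q=proj(np.vstack([np.c_[s+33*np.cos(a),y+33*np.sin(a),np.full(200,top+z)] for z in zs]));return np.r_[q.min(0),q.max(0)]
ob=np.array([209,209,355,346.])
r=least_squares(lambda p:box(*p,(0,16))-ob,[0,0,-22]);print("held",r.x,r.fun)
# check: same fit on the lid on the bench, w2 (TCP z 32.4, w3 z 17.65)
for n,b,z in (("w2",(223,189,341,303),32.4),("w3",(218,196,346,318),17.65),):
    r=least_squares(lambda p:box(*p,(0,16))-np.array(b,float),[0,0,z-16]);print(n,r.x,"expected top",z-16,r.fun)
```

```text
held [ -4.36  -0.05 -18.81] [-0.06  0.07  0.06 -0.08]
w2 [-3.92 -0.01 20.42] expected top 16.4 [ 0.14 -0.15 -0.14  0.16]
w3 [-4.12 -0.03  5.01] expected top 1.6499999999999986 [ 0.22 -0.23 -0.22  0.25]
```

Request:
move_arm(motion=[0.018,0,0,0,0,0,0.7,0.025,-0.001,0,0,0,0,0.7,0.025,0,0,0,0,0,0.7,0.019,0,0.01,0,0,0,0.7,0,0,0.025,0,0,0,0.7,0,0,0.025,0,0,0,0.7,0,0,0.025,0,0,0,0.7,0,0,0.02,0,0,0,0.7,0,0,0.012,0,0,0,0.7,0,0,0,0,0,0,0.7])

```text
t: 13.45
ee_pos: [485.4, -231.2, 74.1]
ee_rot: [[-0.894, 0.447, -0.004], [0.447, 0.894, 0.003], [0.005, 0.001, -1.0]]
ft_force: [-0.5, 0.3, -0.7]
gripper_width: 63.3
grasp_force: 44.1
```

Run:
```python
from h import *
im=cams.capture("scene");print(env.get_obs()["ee_pos"])
w=cams.capture("wrist")
a=cv2.resize(im[130:250,150:270],(400,400),interpolation=cv2.INTER_CUBIC);b=cv2.resize(w[150:360,140:350],(400,400))
save(np.hstack([a,b]),"s7.png")
```

```text
[ 486.31766414 -231.80769159   75.68829511]
```

View pics/s7.png

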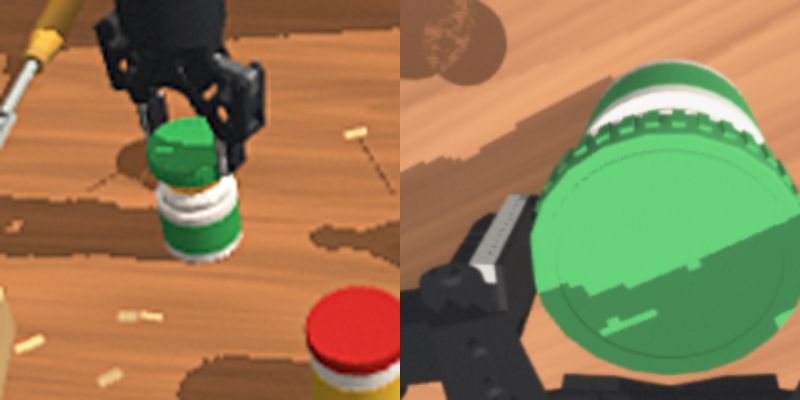

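```bash
cat > p.py <<'E'
from h import *
def proj(P,dz=-3.4):
    c=cams.calibration("wrist");M=np.array(c["mount"]);K=np.array(c["mtx"]);v=(P-M[:3,3]-[0,0,dz])@M[:3,:3]
    th=np.arctan2(np.hypot(v[:,0],v[:,1]),v[:,2]);ph=np.arctan2(v[:,1],v[:,0]);return np.c_[K[0,2]+K[0,0]*th*np.cos(ph),K[1,2]+K[1,1]*th*np.sin(ph)]
a=np.linspace(0,2*np.pi,200)
E
python3 - <<'E'
from p import *
np.set_printoptions(precision=1,suppress=True)
w=cams.capture("wrist");o=env.get_obs();zt=o["ee_pos"][2];print(o["ee_pos"])
h=cv2.cvtColor(np.ascontiguousarray(w),cv2.COLOR_RGB2HSV)
for col in (315,): 
    print([tuple(map(int,(r,*h[r,col]))) for r in range(172,216)])
g=cv2.inRange(h,np.array((50,100,40)),np.array((85,255,255)));wh=cv2.inRange(h,np.array((0,0,120)),np.array((180,60,255)))
for r in (186,188,190,196,200):
    x=np.where((g[r]|wh[r])[230:340]>0)[0]+230; print(r,x.min(),x.max())
for s in (-8,-6,-4,-2,0):
    f=lambda R,z:proj(np.c_[s+R*np.cos(a),R*np.sin(a),np.full(200,zt-z)])[:,1].min()
    print(s,"tub z0,z51 top row",f(31,0),f(31,51),"bead",f(28.5,60),"lid skirt bottom/top-face far",f(33,zt+6),f(33,zt+22))
# scene: lid/tub model vs image
s=cams.capture("scene");hs=cv2.cvtColor(np.ascontiguousarray(s),cv2.COLOR_RGB2HSV)
gs=cv2.inRange(hs,np.array((50,100,40)),np.array((85,255,255)));ws=cv2.inRange(hs,np.array((0,0,140)),np.array((180,60,255)))
for r in range(165,212,3):
    xg=np.where(gs[r,185:235]>0)[0]+185;xw=np.where(ws[r,185:235]>0)[0]+185
    print(r,"g",(xg.min(),xg.max()) if len(xg) else 0,"w",(xw.min(),xw.max()) if len(xw) else 0)
c=cams.calibration("scene")
def sp(cx,cy,R,z):
    P=np.c_[cx+R*np.cos(a),cy+R*np.sin(a),np.full(200,z)];q=(P@np.array(c["R"]).T+c["t"])@np.array(c["mtx"]).T;q=q[:,:2]/q[:,2:];return np.r_[q.min(0),q.max(0)]
print("tub bottom",sp(491,-234,31,0),"tub51",sp(491,-234,31,51),"lid bottom",sp(491,-234,33,zt+6),"top",sp(491,-234,33,zt+22))
E
```

```text
[ 487.9 -233.    77.6]
[(172, 12, 127, 225), (173, 13, 129, 229), (174, 13, 127, 231), (175, 13, 126, 232), (176, 13, 126, 232), (177, 13, 127, 231), (178, 13, 129, 230), (179, 13, 127, 229), (180, 12, 130, 227), (181, 12, 129, 227), (182, 12, 130, 226), (183, 12, 129, 225), (184, 13, 129, 225), (185, 12, 129, 224), (186, 12, 130, 224), (187, 12, 131, 222), (188, 12, 130, 222), (189, 12, 129, 226), (190, 12, 122, 229), (191, 14, 100, 229), (192, 19, 73, 218), (193, 43, 61, 195), (194, 61, 87, 179), (195, 65, 122, 173), (196, 66, 129, 170), (197, 66, 128, 169), (198, 66, 128, 169), (199, 66, 130, 169), (200, 65, 120, 177), (201, 62, 76, 202), (202, 47, 34, 222), (203, 25, 14, 233), (204, 18, 11, 241), (205, 18, 5, 246), (206, 15, 2, 247), (207, 30, 2, 247), (208, 30, 2, 247), (209, 30, 2, 247), (210, 30, 2, 247), (211, 30, 2, 247), (212, 30, 2, 247), (213, 15, 2, 247), (214, 26, 7, 244), (215, 38, 16, 237)]
186 260 307
188 256 309
190 253 312
196 250 316
200 246 320
-8 tub z0,z51 top row 183.14752439251782 202.06337167099775 bead 211.03499523330538 lid skirt bottom/top-face far 216.53
[... 840 characters left out ...]
0 g (np.int64(194), np.int64(213)) w 0
183 g (np.int64(197), np.int64(213)) w (np.int64(217), np.int64(219))
186 g 0 w (np.int64(197), np.int64(220))
189 g 0 w (np.int64(197), np.int64(220))
192 g (np.int64(220), np.int64(220)) w (np.int64(198), np.int64(219))
195 g (np.int64(198), np.int64(221)) w (np.int64(202), np.int64(216))
198 g (np.int64(199), np.int64(221)) w 0
201 g (np.int64(200), np.int64(220)) w (np.int64(221), np.int64(221))
204 g (np.int64(202), np.int64(216)) w (np.int64(217), np.int64(219))
207 g 0 w (np.int64(206), np.int64(215))
210 g 0 w 0
tub bottom [198.9 192.9 222.1 208.9] tub51 [196.2 178.8 220.2 194.8] lid bottom [193.5 168.8 219.7 185.7] top [192.6 164.  219.1 180.9]
```

The lid is poised over the tub. In the scene crop the lid at about (185,155) and the tub at (199,215) line up once parallax is allowed for, and the numbers agree to 1–2 mm. Now lower it.

Request:
move_arm(motion=[-0.001,0,0.005,0,0,0,0.7,0,0,0.005,0,0,0,0.7,0,0,0.004,0,0,0,0.7,0,0,0.002,0,0,0,0.7,0,0,0.001,0,0,0,0.7,0,0,0.001,0,0,0,0.7,0,0,0.001,0,0,0,0.7,0,0,0,0,0,0,0.7,0,0,0,0,0,0,0.7,0,0,0,0,0,0,0.7])

```text
t: 14.48
ee_pos: [488.2, -233.6, 57.7]
ee_rot: [[-0.894, 0.448, 0.0], [0.448, 0.894, -0.0], [-0.0, 0.0, -1.0]]
ft_force: [0.3, -0.1, -0.8]
gripper_width: 63.8
grasp_force: 44.1
```

Request:
move_arm(motion=[0,0,0.001,0,0,0,0.7,0,0,0,0,0,0,0.7,0,0,0.001,0,0,0,0.7,0,0,0,0,0,0,0.7,0,0,0.001,0,0,0,0.7,0,0,0,0,0,0,0.7,0,0,0.001,0,0,0,0.7,0,0,0,0,0,0,0.7,0,0,0,0,0,0,0.7,0,0,0,0,0,0,0.7])

```text
t: 15.32
ee_pos: [488.1, -233.4, 53.6]
ee_rot: [[-0.894, 0.448, 0.0], [0.448, 0.894, 0.0], [0.0, 0.0, -1.0]]
ft_force: [-0.2, 2.7, 1.4]
gripper_width: 63.9
grasp_force: 44.4
```

Request:
move_arm(motion=[0.0005,0.0005,0,0,0,0,0.7,0,0,0.0005,0,0,0,0.7,0,0,0,0,0,0,0.7,0,0,0,0,0,0,0.7,0,0,0,0,0,0,0.95,0,0,0,0,0,0,0.95,0,0,0,0,0,0,0.95,0,0,0,0,0,0,0.95,0,0,0,0,0,0,0.95,0,0,0,0,0,0,0.95])

```text
t: 16.15
ee_pos: [487.9, -233.0, 53.1]
ee_rot: [[-0.894, 0.448, 0.0], [0.448, 0.894, -0.0], [-0.0, -0.0, -1.0]]
ft_force: [0.4, 0.9, -0.4]
gripper_width: 81.1
grasp_force: 0.0
```

Run:
```python
from p import *
from scipy.optimize import least_squares
np.set_printoptions(precision=2,suppress=True)
o=env.get_obs();im=cams.capture("wrist");save(im,"w8.png");print(o["ee_pos"],o["ft_force"])
h=cv2.cvtColor(np.ascontiguousarray(im),cv2.COLOR_RGB2HSV)
l=cv2.inRange(h,np.array((50,100,60)),np.array((80,255,255)))
cs,_=cv2.findContours(l,cv2.RETR_EXTERNAL,cv2.CHAIN_APPROX_NONE);c=max(cs,key=cv2.contourArea);print(cv2.boundingRect(c),cv2.fitEllipse(c))
```

```text
[ 487.91 -232.98   53.08] [ 0.37  0.91 -0.45]
(208, 189, 148, 157) ((281.5726318359375, 273.1937561035156), (142.83340454101562, 148.3890838623047), 1.6327301263809204)
```

View pics/w8.png

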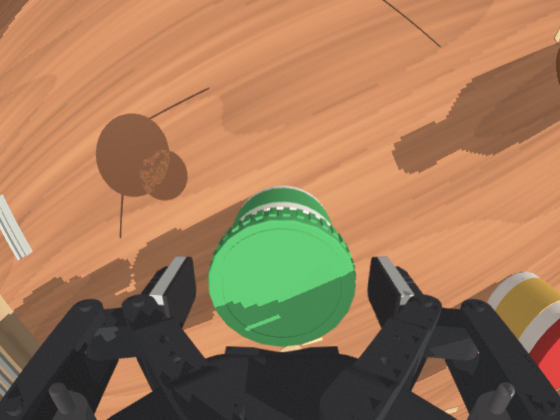

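The lid is sitting level on the tub at (282,278), with the pads open and clear. I'll rise, shut the fingers and centre over the lid.

Request:
move_arm(motion=[0,0,-0.01,0,0,0,0.95,0,0,-0.02,0,0,0,0.95,0,0,-0.02,0,0,0,0.95,-0.0037,0,-0.01,0,0,0,0,0,0,0,0,0,0,0,0,0,0,0,0,0,0,0,0,0,0,0,0,0,0,0,0,0,0,0,0,0,0,0,0,0,0,0,0,0,0,0,0,0,0])

```text
t: 17.03
ee_pos: [490.7, -234.2, 112.3]
ee_rot: [[-0.894, 0.448, -0.001], [0.448, 0.894, 0.001], [0.002, 0.0, -1.0]]
ft_force: [-0.6, -1.1, -0.2]
gripper_width: 0.5
grasp_force: 0.0
```

Run:
```python
from p import *
from scipy.optimize import least_squares
np.set_printoptions(precision=2,suppress=True)
o=env.get_obs();s=cams.capture("scene");print(o["ee_pos"],o["gripper_width"])
hs=cv2.cvtColor(np.ascontiguousarray(s),cv2.COLOR_RGB2HSV)
gs=cv2.inRange(hs,np.array((50,100,40)),np.array((85,255,255)));ws=cv2.inRange(hs,np.array((0,0,140)),np.array((180,60,255)))
bl=cv2.inRange(hs,np.array((0,0,0)),np.array((180,255,60)))
for r in range(135,212,3):
    f=lambda m:(lambda x:(int(x.min()),int(x.max())) if len(x) else 0)(np.where(m[r,180:240]>0)[0]+180)
    print(r,"g",f(gs),"w",f(ws),"dark",f(bl))
c=cams.calibration("scene")
for P in ([491.3,-234.4,o["ee_pos"][2]],[491.3,-234.4,76]):
    q=np.array(c["mtx"])@(np.array(c["R"])@P+c["t"]);print(P,q[:2]/q[2])
```

```text
[ 490.66 -234.15  112.28] 0.5001746965149114
135 g 0 w 0 dark (180, 214)
138 g 0 w (213, 215) dark (181, 211)
141 g 0 w (215, 218) dark (183, 213)
144 g 0 w (220, 221) dark (186, 223)
147 g 0 w 0 dark (187, 219)
150 g 0 w 0 dark (190, 218)
153 g 0 w 0 dark (196, 215)
156 g 0 w 0 dark (198, 211)
159 g 0 w 0 dark (198, 208)
162 g 0 w 0 dark (201, 209)
165 g 0 w 0 dark (201, 209)
168 g 0 w 0 dark (202, 202)
171 g 0 w 0 dark 0
174 g (199, 216) w 0 dark 0
177 g (196, 218) w 0 dark 0
180 g (195, 219) w 0 dark 0
183 g (194, 220) w 0 dark 0
186 g (195, 218) w (220, 220) dark 0
189 g (197, 216) w (217, 220) dark 0
192 g (203, 220) w (198, 219) dark 0
195 g (198, 220) w (201, 216) dark 0
198 g (199, 221) w 0 dark 0
201 g (199, 219) w (221, 221) dark 0
204 g (202, 215) w (216, 219) dark 0
207 g 0 w (206, 215) dark 0
210 g 0 w 0 dark 0
[491.3, -234.4, np.float64(112.28083891130596)] [205.07 168.38]
[491.3, -234.4, 76] [206.87 179.42]
```

Request:
move_arm(motion=[0,0,0.004,0,0,0,0,0,0,0.004,0,0,0,0,0,0,0.004,0,0,0,0,0,0,0.004,0,0,0,0,0,0,0.001,0,0,0,0,0,0,0.001,0,0,0,0,0,0,0.001,0,0,0,0,0,0,0.001,0,0,0,0,0,0,0,0,0,0,0,0,0,0,0,0,0,0])

```text
t: 17.92
ee_pos: [491.2, -234.5, 93.2]
ee_rot: [[-0.894, 0.448, 0.0], [0.448, 0.894, -0.0], [-0.0, 0.0, -1.0]]
ft_force: [-0.5, -0.7, -0.4]
gripper_width: -0.0
grasp_force: 0.0
```

Request:
move_arm(motion=[0,0,0.001,0,0,0,0,0,0,0.001,0,0,0,0,0,0,0.001,0,0,0,0,0,0,0.001,0,0,0,0,0,0,0,0,0,0,0,0,0,0,0,0,0,0,0,0,0,0,0,0,0,0,0,0,0,0,0,0,0,0,0,0,0,0,0,0,0,0,0,0,0,0])

```text
t: 18.75
ee_pos: [491.3, -234.5, 89.1]
ee_rot: [[-0.894, 0.448, 0.0], [0.448, 0.894, -0.0], [-0.0, 0.0, -1.0]]
ft_force: [-0.5, -0.4, 0.0]
gripper_width: -0.0
grasp_force: 0.0
```

Request:
move_arm(motion=[0,0,0.001,0,0,0,0,0,0,0.001,0,0,0,0,0,0,0.001,0,0,0,0,0,0,0.001,0,0,0,0,0,0,0,0,0,0,0,0,0,0,0,0,0,0,0,0,0,0,0,0,0,0,0,0,0,0,0,0,0,0,0,0,0,0,0,0,0,0,0,0,0,0])

```text
t: 19.58
ee_pos: [491.3, -234.5, 85.1]
ee_rot: [[-0.894, 0.448, 0.0], [0.448, 0.894, 0.0], [-0.0, 0.0, -1.0]]
ft_force: [-0.3, -0.3, -0.2]
gripper_width: -0.2
grasp_force: 0.0
```

Request:
move_arm(motion=[0,0,0.001,0,0,0,0,0,0,0.001,0,0,0,0,0,0,0.001,0,0,0,0,0,0,0.001,0,0,0,0,0,0,0,0,0,0,0,0,0,0,0,0,0,0,0,0,0,0,0,0,0,0,0,0,0,0,0,0,0,0,0,0,0,0,0,0,0,0,0,0,0,0])

```text
t: 20.42
ee_pos: [491.3, -234.5, 81.1]
ee_rot: [[-0.894, 0.448, 0.0], [0.448, 0.894, 0.0], [-0.0, 0.0, -1.0]]
ft_force: [0.4, -0.9, 0.4]
gripper_width: 0.5
grasp_force: 0.0
```

Request:
move_arm(motion=[0,0,0.001,0,0,0,0,0,0,0.001,0,0,0,0,0,0,0.001,0,0,0,0,0,0,0,0,0,0,0,0,0,0,0,0,0,0,0,0,0,0,0,0,0,0,0,0,0,0,0,0,0,0,0,0,0,0,0,0,0,0,0,0,0,0,0,0,0,0,0,0,0])

```text
t: 21.25
ee_pos: [491.3, -234.5, 78.1]
ee_rot: [[-0.894, 0.448, 0.0], [0.448, 0.894, 0.0], [-0.0, 0.0, -1.0]]
ft_force: [0.1, 0.0, -0.4]
gripper_width: -0.1
grasp_force: 0.0
```

Request:
move_arm(motion=[0,0,0.001,0,0,0,0,0,0,0.001,0,0,0,0,0,0,0.001,0,0,0,0,0,0,0,0,0,0,0,0,0,0,0,0,0,0,0,0,0,0,0,0,0,0,0,0,0,0,0,0,0,0,0,0,0,0,0,0,0,0,0,0,0,0,0,0,0,0,0,0,0])

```text
t: 22.08
ee_pos: [491.2, -234.5, 75.1]
ee_rot: [[-0.894, 0.448, 0.0], [0.448, 0.894, 0.0], [-0.0, 0.0, -1.0]]
ft_force: [0.7, 1.3, -0.3]
gripper_width: 0.2
grasp_force: 0.0
```

Request:
move_arm(motion=[0,0,0.001,0,0,0,0,0,0,0.001,0,0,0,0,0,0,0.001,0,0,0,0,0,0,0,0,0,0,0,0,0,0,0,0,0,0,0,0,0,0,0,0,0,0,0,0,0,0,0,0,0,0,0,0,0,0,0,0,0,0,0,0,0,0,0,0,0,0,0,0,0])

```text
t: 22.92
ee_pos: [491.3, -234.5, 72.1]
ee_rot: [[-0.894, 0.448, 0.0], [0.448, 0.894, 0.0], [-0.0, 0.0, -1.0]]
ft_force: [0.4, 0.4, 2.6]
gripper_width: 0.0
grasp_force: 1.0
```

Request:
move_arm(motion=[0,0,0.001,0,0,0,0,0,0,0,0,0,0,0,0,0,0.001,0,0,0,0,0,0,0,0,0,0,0,0,0,0,0,0,0,0,0,0,0,0,0,0,0,0,0,0,0,0,0,0,0,0,0,0,0,0,0,0,0,0,0,0,0,0,0,0,0,0,0,0,0])

```text
t: 23.75
ee_pos: [491.0, -234.4, 69.9]
ee_rot: [[-0.894, 0.448, -0.0], [0.448, 0.894, 0.0], [0.001, 0.0, -1.0]]
ft_force: [0.2, -0.6, 1.8]
gripper_width: -0.3
grasp_force: 0.8
```

Request:
move_arm(motion=[0,0,0.001,0,0,0,0,0,0,0,0,0,0,0,0,0,0,0,0,0,0,0,0,0,0,0,0,0,0,0,0.001,0,0,0,0,0,0,0,0,0,0,0,0,0,0,0,0,0,0,0,0,0,0,0,0,0,0,0,0,0,0,0,0,0,0,0,0,0,0,0])

```text
t: 24.58
ee_pos: [491.3, -234.5, 68.1]
ee_rot: [[-0.894, 0.448, 0.0], [0.448, 0.894, 0.0], [-0.0, 0.0, -1.0]]
ft_force: [-0.2, 0.8, 0.0]
gripper_width: 0.2
grasp_force: 0.0
```

Run:
```python
from p import *
np.set_printoptions(precision=2,suppress=True)
o=env.get_obs();print(o["ft_force"],o["moment"],o["ee_pos"])
s=cams.capture("scene")
hs=cv2.cvtColor(np.ascontiguousarray(s),cv2.COLOR_RGB2HSV)
gs=cv2.inRange(hs,np.array((50,100,40)),np.array((85,255,255)));ws=cv2.inRange(hs,np.array((0,0,140)),np.array((180,60,255)))
for r in range(166,212,2):
    f=lambda m:(lambda x:(int(x.min()),int(x.max())) if len(x) else 0)(np.where(m[r,180:240]>0)[0]+180)
    print(r,"g",f(gs),"w",f(ws),end=" | ")
for d in cams.find_in("scene","lid")[:5]+cams.find_in("scene","tub")[:1]: print(round(d["score"],2),world("scene",d["point"]))
w=cams.capture("wrist");h=cv2.cvtColor(np.ascontiguousarray(w),cv2.COLOR_RGB2HSV)
l=cv2.inRange(h,np.array((50,100,60)),np.array((80,255,255)))
cs,_=cv2.findContours(l,cv2.RETR_EXTERNAL,cv2.CHAIN_APPROX_NONE);c=max(cs,key=cv2.contourArea);print(cv2.boundingRect(c),cv2.fitEllipse(c))
save(w,"w9.png");save(s,"s9.png")
```

```text
[-0.17  0.81  0.01] [ 0.03 -0.01 -0.03] [ 491.26 -234.52   68.09]
166 g 0 w 0 | 168 g 0 w 0 | 170 g 0 w 0 | 172 g 0 w 0 | 174 g (212, 212) w 0 | 176 g (199, 217) w 0 | 178 g (197, 219) w 0 | 180 g (196, 219) w 0 | 182 g (195, 220) w 0 | 184 g (195, 220) w 0 | 186 g (195, 220) w 0 | 188 g (196, 220) w 0 | 190 g (197, 217) w (218, 220) | 192 g (199, 220) w (216, 219) | 194 g (206, 220) w (211, 217) | 196 g (198, 221) w (204, 214) | 198 g (199, 221) w 0 | 200 g (199, 220) w 0 | 202 g (200, 218) w (219, 220) | 204 g (202, 215) w (216, 219) | 206 g 0 w (211, 217) | 208 g 0 w 0 | 210 g 0 w 0 | 0.93 [487.84 352.61  15.07]
0.93 [339.91 316.22  25.84]
0.68 [372.99 183.59  19.73]
0.56 [ 506.23 -225.7    69.91]
0.62 [ 515.81 -224.27   26.37]
(217, 178, 131, 120) ((282.0929870605469, 241.1075439453125), (123.56294250488281, 127.87731170654297), 93.41033172607422)
```

The resistance has dropped to zero and the lid stands about 2 rows lower in the scene view, as it would after the snap. I follow it down and press firmly.

Request:
move_arm(motion=[0,0,0.001,0,0,0,0,0,0,0,0,0,0,0,0,0,0.001,0,0,0,0,0,0,0,0,0,0,0,0,0,0,0,0,0,0,0,0,0,0,0,0,0,0,0,0,0,0,0,0,0,0,0,0,0,0,0,0,0,0,0,0,0,0,0,0,0,0,0,0,0])

```text
t: 25.62
ee_pos: [491.3, -234.6, 66.4]
ee_rot: [[-0.894, 0.448, 0.0], [0.448, 0.894, -0.0], [-0.0, 0.0, -1.0]]
ft_force: [-1.8, 0.4, 5.2]
gripper_width: -0.1
grasp_force: 2.7
```

Request:
move_arm(motion=[0,0,0.001,0,0,0,0,0,0,0,0,0,0,0,0,0,0,0,0,0,0,0,0,0,0,0,0,0,0,0,0,0,0,0,0,0,0,0,0,0,0,0,0,0,0,0,0,0,0,0,0,0,0,0,0,0,0,0,0,0,0,0,0,0,0,0,0,0,0,0])

```text
t: 26.45
ee_pos: [491.3, -234.6, 66.3]
ee_rot: [[-0.894, 0.448, 0.001], [0.448, 0.894, -0.0], [-0.001, -0.0, -1.0]]
ft_force: [-3.8, 2.6, 11.5]
gripper_width: 0.1
grasp_force: 6.1
```

Request:
move_arm(motion=[0.0004,0,0.001,0,0,0,0,0,0,0,0,0,0,0,0.0003,0,0.001,0,0,0,0,0,0,0,0,0,0,0,0,0,0,0,0,0,0,0,0,0,0,0,0,0,0,0,0,0,0,0,0,0,0,0,0,0,0,0,0,0,0,0,0,0,0,0,0,0,0,0,0,0])

```text
t: 27.28
ee_pos: [491.4, -234.6, 66.3]
ee_rot: [[-0.894, 0.448, 0.003], [0.448, 0.894, -0.002], [-0.003, -0.0, -1.0]]
ft_force: [-6.6, 3.0, 24.1]
gripper_width: 0.2
grasp_force: 12.1
```

Run:
```python
from p import *
np.set_printoptions(precision=2,suppress=True)
o=env.get_obs();print(o["t"],o["ft_force"],o["moment"],o["ee_pos"])
s=cams.capture("scene")
c=cams.calibration("scene")
hs=cv2.cvtColor(np.ascontiguousarray(s),cv2.COLOR_RGB2HSV)
gs=cv2.inRange(hs,np.array((50,100,40)),np.array((85,255,255)))
h0=cv2.cvtColor(cv2.imread("pics/s9.png"),cv2.COLOR_BGR2HSV);g0=cv2.inRange(h0,np.array((50,100,40)),np.array((85,255,255)))
# lower edge of lid skirt by column, now and at the snap; expected for level lid home
for col in range(197,220,2):
    e=[]
    for g in (gs,g0):
        x=np.where(g[180:200,col]==0)[0]; e.append(int(x[0])+180 if len(x) else None)
    print(col,e,end=" ")
def sp(R,z):
    P=np.c_[491+R*np.cos(a),-234+R*np.sin(a),np.full(200,z)];q=(P@np.array(c["R"]).T+c["t"])@np.array(c["mtx"]).T;q=q[:,:2]/q[:,2:];return np.r_[q.min(0),q.max(0)]
print("\nhome edge",sp(33,53),"loose",sp(33,60),"top home",sp(33,69),"top loose",sp(33,76))
w=cams.capture("wrist");h=cv2.cvtColor(np.ascontiguousarray(w),cv2.COLOR_RGB2HSV)
l=cv2.inRange(h,np.array((50,100,60)),np.array((80,255,255)))
cs,_=cv2.findContours(l,cv2.RETR_EXTERNAL,cv2.CHAIN_APPROX_NONE);k=max(cs,key=cv2.contourArea);print(cv2.boundingRect(k))
```

```text
27.2833 [-6.65  3.02 24.09] [0.86 1.25 0.02] [ 491.37 -234.62   66.26]
197 [192, 192] 199 [193, 193] 201 [194, 194] 203 [180, 180] 205 [180, 180] 207 [180, 180] 209 [180, 180] 211 [194, 194] 213 [193, 193] 215 [192, 192] 217 [191, 191] 219 [189, 189] 
home edge [195.28 177.76 220.92 194.75] loose [194.89 175.74 220.65 192.72] top home [194.38 173.12 220.31 190.09] top loose [193.99 171.06 220.03 188.02]
(216, 178, 133, 120)
```

```bash
python3 -c "
from plant import env
print(env.get_obs()['ft_force']); print(env.sign_off())"
```

```text
[-6.38414452  3.93205299 24.44336963]
the job is handed in; nothing more can be done
None
```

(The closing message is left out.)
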